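Dock and lock the cash tin

ROBOT

A 6-joint arm with a two-finger parallel gripper is mounted at the origin on the work surface. World frame = base frame: x ahead of the robot, y to its left, z up, the work surface at z = 0. Lengths are in m, angles in rad, forces in N, time in s.
With the tool pointing down it reaches from about 0.3 to 0.85 m from the base axis. Payload 5.4 kg.
Tool frame: the origin (TCP) lies on the front face of the gripper's body, between the roots of the fingers; the fingertips stand 73 mm ahead of it and the grasp point (between the pads) lies 54 mm ahead of it; z points along the fingers, y is the line along which they close (so a half turn about z gives the same grasp; the last joint's range is limited). The gripper opens to 85 mm and grips with 20 to 120 N. Pads are 22 mm wide; open, the fingers measure 114 mm over their backs; the gripper's body (76 mm by 85 mm) begins 54 mm behind the grasp point. The pads swing forward as they close: fully open they stand 13 mm farther back than shut.
Start: joints at [0.952, 0.158, 1.597, -0, 1.386, -0.21], TCP at [0.229, 0.528, 0.304] pointing down, gripper open.
Joint ranges: [-2.91, 2.91], [-0.94, 2.29], [0.18, 2.7], [-1.29, 4.43], [0.17, 2.64], [-3, 3]. Speed limits (rad/s): [2.57, 2.57, 3.14, 3.14, 3.14, 3.14].

INTERFACE

Orientations are given as a unit quaternion [x, y, z, w].
In Python, from cell import state, capture, close_job gives the robot as it stands. The module is installed in compiled form; this text tells all that it offers.
- The arm moves only by the shell command python3 -m creep 'ROWS' [OPENING] [FORCE]. ROWS is text: rows parted by semicolons, each of 6 numbers parted by spaces: the shift along the tool's x, y, z normalised to -1 to 1, where 1 is 0.05 m, then the turn, a rotation vector about the tool's x, y, z normalised to -1 to 1, where 1 is 5 degrees. A call has 1 to 12 rows; each row shifts and turns the commanded pose from where the row before left it, along the tool's axes as they then stand; what a row does not reach is not made up. A row lasts 1/8 s, in which the tool goes at most 62.5 mm and 10.7 degrees, less where a joint would pass 70% of its speed; a pose out of reach is approached as far as the arm can. A call with a number of a shift or a turn outside -1 to 1 is refused whole. A call with a gripper value outside its range is refused whole. OPENING is the opening, from 0 (shut) to 1 (fully open), set as the call begins (- or left out, the last holds). The fingers move at their own pace and stop on an object; FORCE is the grip in N (left out, the last holds). Time passes only in rows, so rows that do not move let the fingers close. It gives the time, the measured TCP pose, the force, the opening and the grip force at its end, in the units of the state.
- state(): the state, without advancing time (a new reading comes with each control period).
- capture(name): name is "scene" or "side" or "wrist"; returns a dict with "img" (480x640x3 uint8, red, green, blue), "fx", "fy", "cx", "cy" (pixels), "D" ([k1, k2, p1, p2, k3] as OpenCV has them; the pictures are not rectified), "rvec" (rotation vector, rad) and "tvec" (3), from world to camera coordinates, as OpenCV has them; the wrist camera has in their place "hand_eye" (4x4, takes a point from camera to tool coordinates, whose origin is the TCP and whose axes are the flange's). Camera axes: x right, y down, z forward; pixel columns grow to the right and rows downward; lengths in m; the calibration is good to about 2 mm. A picture is of the moment at which its call begins: read the wrist's pose just before it. There is no depth.
- close_job(): hands the job in; it is judged then, once.
The state is a dict: "clock": time; "q": joint angles; "joint_vel": joint speeds; "joint_efforts": joint torques, N m; "ee_pos": TCP position; "tcp_rot": TCP orientation; "wrist_force": force on the tool from outside, world axes, zero at the start; "moment": the same for the moment, N m; "gripper_width": finger opening in m; "gripper_force": force on a finger pad.
Only numpy, scipy, OpenCV 4.12 (cv2) and the standard library are available. Lean on these libraries where they do the work, as an engineer would, in place of code of your own. Each camera call takes 0.05 s, during which the arm holds its last target. There are 200 camera calls.

TASK

Push the cash tin along its board and in under the clear roof until it is fully home, square against the back stop; don't ram it, and keep it flat. Then stand the steel locking pin upright in the bore in the board in front of it, right down to the counter, and let go. Leave everything else on the counter and on the roof where it is.

Things in the scene. Friction and masses are not known exactly. Their poses are not given: they have to be found in the camera images.
- station: Fixed dock for the tin: brown board 380 x 270 mm, 16 mm thick, flat on the counter; over its far part two white cheeks (148 mm apart inside) carry a clear roof. Origin: on the counter, on the middle line, right below the roof's front edge (the unflared mouth). x points into the dock, y across, z up. In x: board from -230 to 150 mm, cheeks (10 mm thick) and roof from 0 to 150 mm.
- roof_edge (a point): Middle of the front edge of the clear roof, on its underside: 62 mm above the board, 78 mm above the counter. The roof is 6 mm thick and rigid. Axes as the station's.
- stop (a point): Foot of the rigid black back stop (50 mm high), at board height, middle of the face that looks to the mouth, 122 mm inside the roof's front edge. The dock is deeper than the tin: when the tin touches the stop, its near face lies 22 mm inside the roof's edge. Nothing springs or latches.
- tin: Closed grey steel cash tin, loose, 0.4 to 0.9 kg (2 to 6 N to slide), 100 mm (its x) x 140 mm (y) x 50 mm high, too wide to grasp. Starts on the board before the mouth, off line and turned. Origin: centre of its underside. The face with the round lock is at -x and looks away from the dock; the +x side goes in first. In the dock it has 4 mm of play on each side, 12 mm above.
- pin: Plain round steel locking pin, loose, 18 mm in diameter, 95 mm long, about 0.15 kg, standing upright on the bare counter left of the station. Origin: centre of its foot; z along the pin. Foot chamfered 2 mm.
- bore (a point): Centre of the mouth of the round bore in the station's board, at board-top height (16 mm above the counter), on the middle line 32 mm in front of the roof's edge. 21 mm in diameter, right through the 16 mm board, so that the pin ends up standing on the counter. The tin covers it on the way in.
- bell: Chrome counter bell on a black foot, 72 mm across, 50 mm high; loose bystander, origin: centre of its underside.
- stapler: Blue and black desk stapler, 130 x 36 mm, 53 mm high, lying flat; loose bystander, origin: centre of its underside.
- pencup: White pen cup with pens, 72 mm across, cup 95 mm high, pens to 155 mm; loose bystander, origin: centre of its underside.
- spray: White round bottle with a blue cap, 56 mm across, 150 mm high; loose bystander, origin: centre of its underside.
- roller: Lint roller lying flat: paper roll 48 mm across, whole length 210 mm along its x; loose bystander, origin: centre of its underside (below the axis of the roll, near its end).
- plant: Little white pot with a succulent, 60 mm across, about 70 mm high, standing on the station's clear roof towards the back; loose bystander, origin: centre of its underside.
There are look-alikes about, which are no part of the job. Several things look just like the pin: the one meant starts nearest to the robot's base.

How it is judged:
On the way, in this order (a step that is already met when the one before it is completed fails the run):
1. the tin is home against the back stop, square (x of tin in the frame of station between 0.067 and 0.08 m and z of tin in the frame of station below 0.02 m and angle between the x axis of tin and the x axis of station, either way round below 0.07 rad and angle between tin's own z axis and vertical below 0.05 rad), for 0.2 s.
2. the pin stands in the bore (horizontal distance between pin and bore below 0.004 m and height (world z) of pin below 0.004 m and angle between pin's own z axis and vertical below 0.12 rad), for 0.2 s.
At the end, for the whole second after the job is handed in: The tin lies flat under the roof within 5 mm of the back stop and within 0.07 rad of square; the pin stands upright (within 0.12 rad) in the bore, its foot within 4 mm of the bore's axis and of the counter; both released and at rest (all of step 1 and all of step 2 and linear speed of each of tin, pin below 0.01 m/s); the robot touches nothing.
It fails at once if the tin is tipped by more than 0.25 rad (angle between tin's own z axis and vertical above 0.25 rad).
It fails at once if the tin is rammed: pressed by the robot with more than 60 N (contact force between tin and the fingers above 60 N or contact force between tin and the arm above 60 N).
It fails at once if a bystander is moved by more than 25 mm (distance of any of bell, stapler, pencup, spray, roller, plant from where it was at the start of the episode above 0.025 m).
It also fails if it takes over 72 s, if anything falls off the work surface, if the arm or the gripper's body presses on something with over 40 N, if the wrist force passes 120 N, or if a joint passes its speed limit or range.

## Working session

There is one attempt and no reset: what is moved stays moved. The work goes in short steps, Python scripts to look and compute and a shell command to move; the robot and the scene stay as the last step left them, time stands still between calls to the robot, and variables do not carry over. Pictures are saved under pics/ and viewed, at most 10 in all, crops included, and the job is handed in when it is done.

```bash
mkdir -p pics; cat > h.py <<'E'
import numpy as np,cv2,pickle
from scipy.spatial.transform import Rotation as R
from cell import state,capture
def grab(n,fn):
    s=state(); c=capture(n)
    if n=="wrist":
        T=np.eye(4);T[:3,:3]=R.from_quat(s["tcp_rot"]).as_matrix();T[:3,3]=s["ee_pos"]
        W=np.linalg.inv(T@np.array(c["hand_eye"]))
    else:
        W=np.eye(4);W[:3,:3]=cv2.Rodrigues(np.array(c["rvec"],float))[0];W[:3,3]=np.ravel(c["tvec"])
    c["W"]=W; c["K"]=np.array([[c["fx"],0,c["cx"]],[0,c["fy"],c["cy"]],[0,0,1.]])
    pickle.dump(c,open(fn+".pkl","wb")); cv2.imwrite("pics/"+fn+".png",c["img"][:,:,::-1]); return c
def load(fn): return pickle.load(open(fn+".pkl","rb"))
def px2w(c,uv,z):
    uv=np.array(uv,float).reshape(-1,1,2)
    n=cv2.undistortPoints(uv,c["K"],np.array(c["D"],float)).reshape(-1,2)
    Rw=c["W"][:3,:3];o=-Rw.T@c["W"][:3,3]
    d=np.c_[n,np.ones(len(n))]@Rw
    return o+d*((z-o[2])/d[:,2])[:,None]
def w2px(c,P):
    return cv2.projectPoints(np.array(P,float).reshape(-1,3),cv2.Rodrigues(c["W"][:3,:3])[0],c["W"][:3,3],c["K"],np.array(c["D"],float))[0].reshape(-1,2)
E
python3 - <<'E'
from h import *
for n in("scene","side"): 
    c=grab(n,n+"0"); print(n,-c["W"][:3,:3].T@c["W"][:3,3])
grab("wrist","wrist0"); print(state())
E
```

```text
scene [1.06121025 0.69710924 0.69202281]
side [0.18879627 1.04854697 0.7529757 ]
{'clock': 0.15, 'q': array([ 9.51886868e-01,  1.58945608e-01,  1.59794969e+00,  3.56122473e-06,
        1.38619488e+00, -2.10102969e-01]), 'joint_vel': array([-6.40693474e-04, -3.53316937e-03, -4.36249125e-03,  2.47582926e-05,
       -1.03361972e-03, -6.35176660e-04]), 'joint_efforts': array([ 8.73076278e-04, -3.96375668e+01, -3.31787002e+01, -1.71579795e-04,
        5.46418931e-03, -8.11730757e-06]), 'ee_pos': array([0.22837726, 0.5273088 , 0.30311642]), 'tcp_rot': array([ 2.02983128e-01,  9.79181949e-01, -6.84647020e-04, -3.03156182e-04]), 'wrist_force': array([ 0.08842216, -0.78596754, -0.51808192]), 'moment': array([-0.06450609,  0.02803738, -0.0152517 ]), 'gripper_force': 0.0, 'gripper_width': 0.0855250752116524}
```

View pics/scene0.png

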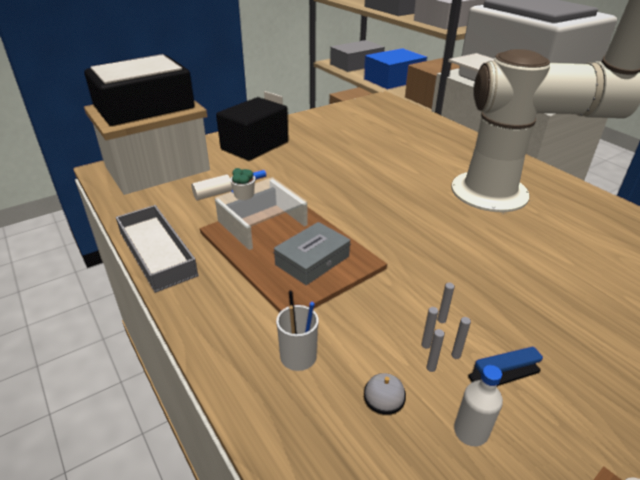

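View pics/side0.png

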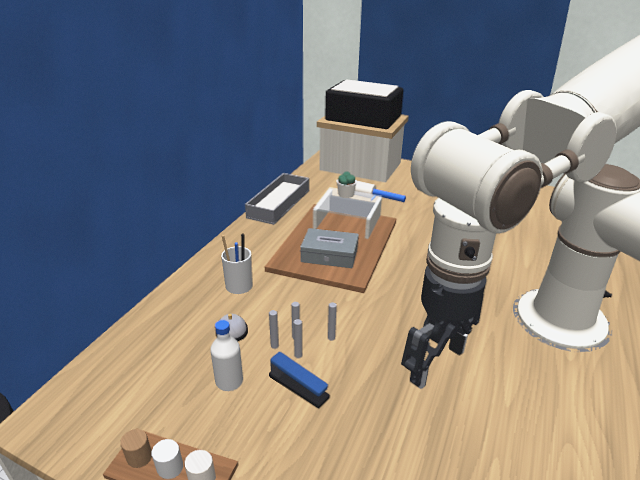

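Scene view: the board has its corners at about (202,233), (385,266) and (283,310), and the tin is at (312,252) before the dock at (262,210). There are four pin look-alikes with feet at about (444,320), (427,346), (459,356) and (432,369). The side view shows them too, with feet at (332,339), (274,347), (296,340) and (298,356). Next I'll enlarge these.

```bash
python3 - <<'E'
from h import *
a=load("scene0");b=load("side0")
A=cv2.resize(a["img"][175:325,195:395],None,fx=4,fy=4,interpolation=cv2.INTER_CUBIC)
cv2.imwrite("pics/cropA.png",A[:,:,::-1])
B=cv2.resize(a["img"][275:380,410:480],(400,600),interpolation=cv2.INTER_CUBIC)
C=cv2.resize(b["img"][295:365,260:345],(400,329),interpolation=cv2.INTER_CUBIC)
D=np.zeros((600,800,3),np.uint8);D[:,:400]=B;D[:329,400:]=C
cv2.imwrite("pics/cropB.png",D[:,:,::-1])
# feet
print(px2w(a,[(444,321),(427,347),(459,357),(432,369)],0).round(3))
print(px2w(b,[(332,339),(274,347),(296,340),(298,356)],0).round(3))
E
```

```text
[[0.478 0.289 0.   ]
 [0.554 0.319 0.   ]
 [0.522 0.37  0.   ]
 [0.583 0.361 0.   ]]
[[0.477 0.285 0.   ]
 [0.582 0.359 0.   ]
 [0.548 0.32  0.   ]
 [0.523 0.363 0.   ]]
```

View pics/cropA.png

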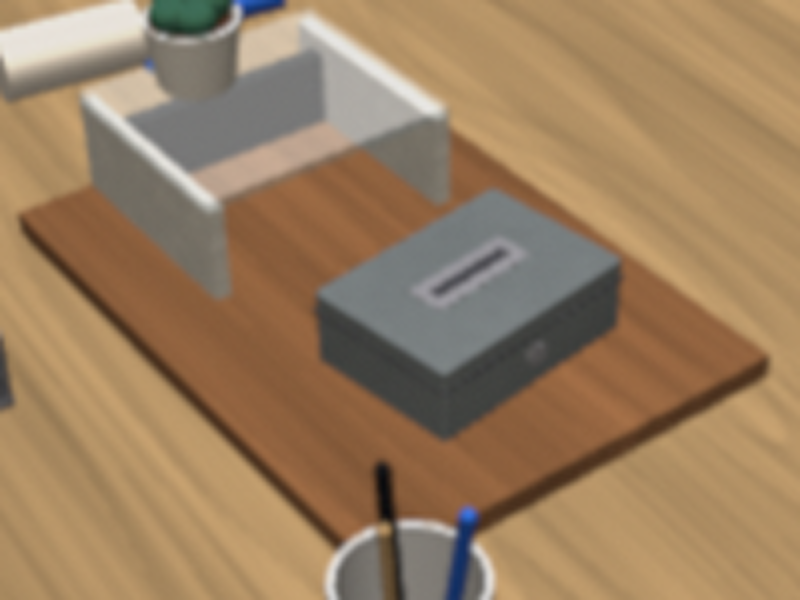

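View pics/cropB.png

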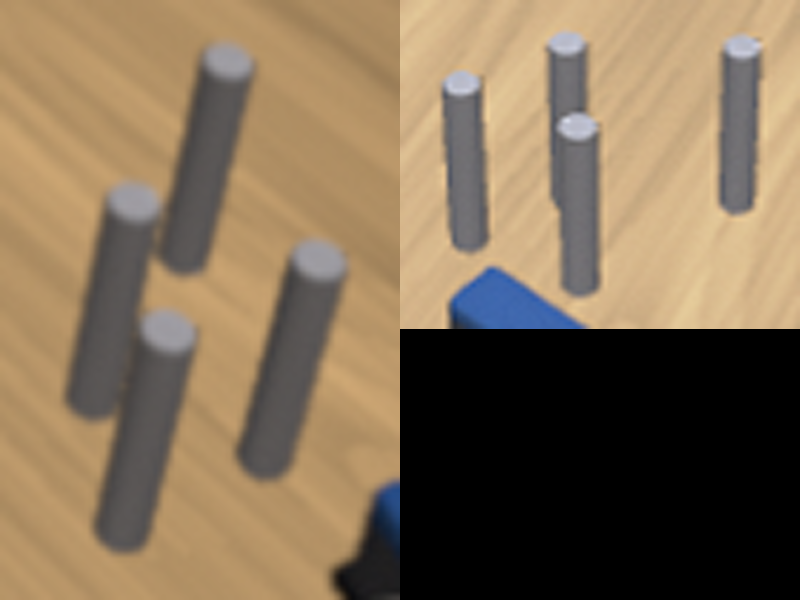

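```bash
python3 - <<'E'
from h import *
a=load("scene0")
f=lambda P,z:px2w(a,np.array(P)/4+[195,175],z)
print("board top: leftback, rightnear",f([(22,222),(767,362)],.016).round(4))
print("cheek front foot",f([(222,298),(445,203)],.016).round(4))
t=f([(318,297),(443,377),(620,265),(492,190)],.066);print("tin top",t.round(4),t.mean(0).round(4))
print([np.linalg.norm(t[i]-t[(i+1)%4]).round(3) for i in range(4)])
for i,j in((1,0),(2,3)):
  d=t[j]-t[i];print(np.arctan2(d[1],d[0]))
print("pin tops",f([],0) if 0 else px2w(a,[(410+228*70/400,275+62*105/600)],.095), px2w(load("side0"),[(260+742*85/400,295+46*85/400)],.095))
E
```

```text
board top: leftback, rightnear [[ 0.7656 -0.2436  0.016 ]
 [ 0.4746  0.1079  0.016 ]]
cheek front foot [[ 0.6992 -0.1095  0.016 ]
 [ 0.5402 -0.1191  0.016 ]]
tin top [[ 0.6828 -0.0225  0.066 ]
 [ 0.663   0.0699  0.066 ]
 [ 0.5309  0.0435  0.066 ]
 [ 0.549  -0.0549  0.066 ]] [0.6064 0.009  0.066 ]
[np.float64(0.094), np.float64(0.135), np.float64(0.1), np.float64(0.138)]
-1.3594052668121135
-1.3888082714038048
pin tops [[0.48345827 0.28751341 0.095     ]] [[0.31467032 0.21150107 0.095     ]]
```

Candidates for the pin, in scene pixels: (444,320) at 0.557 m from the base, (427,346) at 0.64 m, (459,356) at 0.64 m and (432,369) at 0.69 m. The close crop confirms the first one, at about (0.478, 0.287), so that's the one I'll use. Next I'll move over the station for a wrist view.

```bash
cat >> h.py <<'E'
def frame(yaw,tilt=0):
    # tool y along station y; tilt: fingers lean toward station +x
    ys=np.array([-np.sin(yaw),np.cos(yaw),0]);z=np.array([0,0,-1.]);x=np.cross(ys,z)
    return R.from_matrix(np.c_[x,ys,z])*R.from_rotvec([0,-tilt,0])
def go(p,Rt):
    s=state();r=R.from_quat(s["tcp_rot"]);d=np.array(p)-s["ee_pos"]
    print("shift now",(r.inv().apply(d)/.05).round(3),"shift after turn",(Rt.inv().apply(d)/.05).round(3),"turn",((r.inv()*Rt).as_rotvec(degrees=True)/5).round(3),"t",s["clock"])
E
python3 - <<'E'
from h import *
print(load("wrist0")["hand_eye"].round(3))
go([.60,.13,.36],frame(-1.507))
E
```

```text
[[ 0.001 -0.947 -0.322  0.083]
 [ 1.     0.001  0.    -0.001]
 [ 0.    -0.322  0.947 -0.069]
 [ 0.     0.     0.     1.   ]]
shift now [-9.978 -4.339 -1.134] shift after turn [-8.404  6.911 -1.138] turn [-1.7000e-02  6.0000e-03  1.2584e+01] t 0.15
```

```bash
python3 -m creep '-.84 -.36 -.1 0 0 0;-.84 -.36 -.1 0 0 0;-.84 -.36 -.1 0 0 0;-.84 -.36 -.1 0 0 0;-.84 -.36 -.1 0 0 0;-.84 -.36 -.1 0 0 0;-.84 -.36 -.1 0 0 0;-.84 -.36 -.1 0 0 0;-.84 -.36 -.1 0 0 0;-.84 -.36 -.1 0 0 0;-.84 -.36 -.1 0 0 0;-.74 -.38 -.1 0 0 0' && python3 -m creep '0 0 0 0 0 1;0 0 0 0 0 1;0 0 0 0 0 1;0 0 0 0 0 1;0 0 0 0 0 1;0 0 0 0 0 1;0 0 0 0 0 1;0 0 0 0 0 1;0 0 0 0 0 1;0 0 0 0 0 1;0 0 0 0 0 1;0 0 0 0 0 1' && python3 -m creep '0 0 0 0 0 .58;0 0 0 0 0 0'; python3 - <<'E'
from h import *
go([.60,.13,.36],frame(-1.507)); print(state()["q"].round(2)); grab("wrist","w1")
E
```

```text
clock: 1.65
ee_pos: [0.601, 0.1288, 0.3635]
tcp_rot: [0.203, 0.979, -0.0, -0.0]
wrist_force: [0.2, 1.3, -0.3]
gripper_width: 0.0855
gripper_force: 0.0
clock: 3.15
ee_pos: [0.6, 0.1301, 0.3634]
tcp_rot: [0.666, 0.746, -0.0, -0.0]
wrist_force: [0.3, 0.4, 0.2]
gripper_width: 0.0856
gripper_force: 0.0
clock: 3.4
ee_pos: [0.6001, 0.1301, 0.3635]
tcp_rot: [0.684, 0.73, -0.0, -0.0]
wrist_force: [0.4, 0.5, 0.4]
gripper_width: 0.0853
gripper_force: 0.0
shift now [-0.003 -0.001  0.07 ] shift after turn [-0.003 -0.001  0.07 ] turn [-0.009 -0.001  0.011] t 3.4
[ 0.02  0.23  1.4   0.    1.51 -0.05]
```

View pics/w1.png

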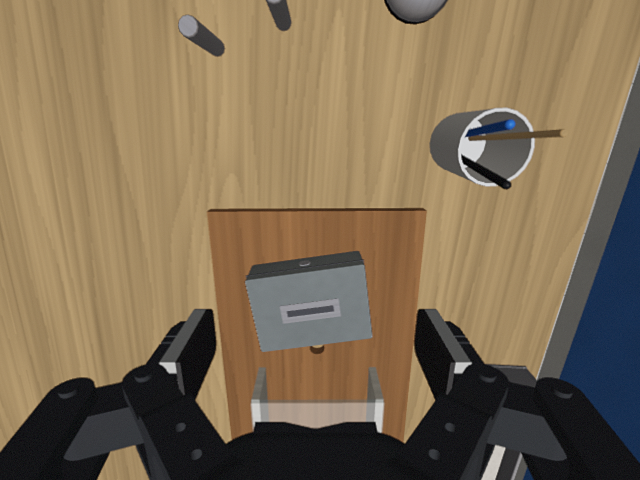

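Wrist view: the board's near corners are at (209,210) and (425,209), the tin's top spans (247,279) to (372,338), and the bore shows just past the tin at (317,349). The roof's front edge runs along row 402. I'll enlarge it to read the corners.

```bash
python3 - <<'E'
from h import *
c=load("w1");cv2.imwrite("pics/w1c.png",cv2.resize(c["img"][205:425,195:440],None,fx=2.7,fy=2.7,interpolation=cv2.INTER_CUBIC)[:,:,::-1])
E
```

```text
(no output)
```

View pics/w1c.png

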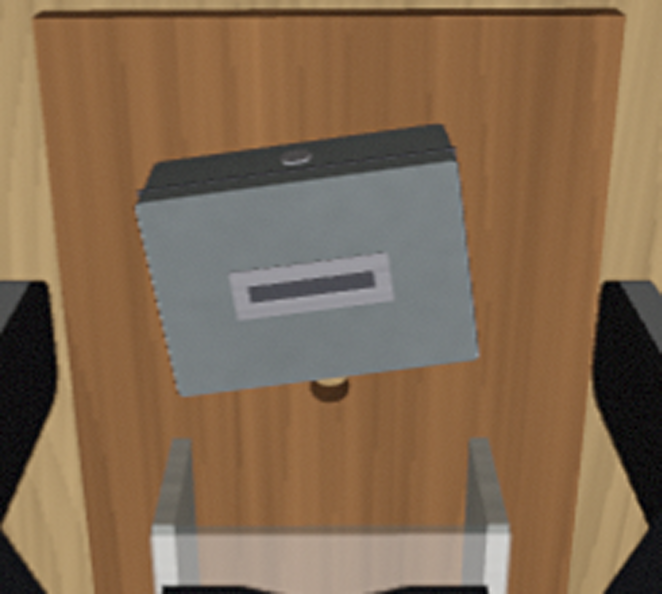

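```bash
python3 - <<'E'
from h import *
from scipy.optimize import least_squares
c=load("w1");f=lambda P:np.array(P,float)/2.7+[195,205]
def T(p,L):
    L=np.array(L,float);cs,sn=np.cos(p[2]),np.sin(p[2])
    return np.c_[p[0]+cs*L[:,0]-sn*L[:,1],p[1]+sn*L[:,0]+cs*L[:,1],L[:,2]]
def fit(L,px,p0):
    r=least_squares(lambda p:(w2px(c,T(p,L))-px).ravel(),p0,loss="soft_l1");print(r.x.round(4),"res",(r.fun.reshape(-1,2)).round(1).tolist());return r.x
S=fit([(-.23,-.135,.016),(-.23,.135,.016),(0,-.084,.016),(0,.084,.016),(0,-.084,.084),(0,.084,.084)],f([(37,15),(622,14),(174,440),(487,440),(153,527),(508,527)]),[.62,-.114,-1.5])
t=fit([(-.05,-.07,.066),(-.05,.07,.066),(.05,.07,.066),(.05,-.07,.066),(-.05,-.07,.016),(-.05,.07,.016)],f([(137,206),(456,160),(478,356),(182,396),(155,165),(444,125)]),[.606,.009,-1.37])
print("bore",T(S,[(-.032,0,.016)]),"seen",px2w(c,f([(329,387)]),.016), "edges pred px",((w2px(c,T(S,[(-.0215,0,.016),(-.032,0.0105,.016),(-.032,-.0105,.016)]))-[195,205])*2.7).round())
d=t[:2]-S[:2];print("tin in station",d@[np.cos(S[2]),np.sin(S[2])],d@[-np.sin(S[2]),np.cos(S[2])],t[2]-S[2])
np.save("S.npy",S)
E
```

```text
[ 0.6198 -0.1196 -1.5035] res [[-1.7, 0.1], [2.3, -0.0], [-0.7, -1.3], [0.4, -1.5], [-1.1, 2.4], [1.6, 2.1]]
[ 6.0400e-01 -8.0000e-04 -1.3505e+00] res [[-1.5, 0.3], [1.2, -0.0], [1.9, 2.0], [-0.6, 2.0], [-0.8, -1.3], [0.3, -2.3]]
bore [[ 0.61769534 -0.0876235   0.016     ]] seen [[ 0.617163  -0.0886611  0.016    ]] edges pred px [[330. 402.]
 [350. 385.]
 [310. 385.]]
tin in station -0.11949787462907438 -0.007800545435028216 0.1529774830971855
```

```bash
cat >> h.py <<'E'
import os
if os.path.exists("S.npy"):
    S=np.load("S.npy")
    def st(x,y,z): 
        a=S[2];return [S[0]+np.cos(a)*x-np.sin(a)*y,S[1]+np.sin(a)*x+np.cos(a)*y,z]
    def tost(p):
        a=S[2];d=np.array(p[:2])-S[:2];return np.array([d@[np.cos(a),np.sin(a)],d@[-np.sin(a),np.cos(a)],p[2]])
    F0=frame(S[2])
E
python3 - <<'E'
from h import *
go(st(-.125,-.120,.112),F0)
print(tost(px2w(load("scene0"),[(298,368)],0)[0]))
E
```

```text
shift now [-2.514 -2.333  5.033] shift after turn [-2.509 -2.342  5.031] turn [-0.007 -0.    -0.025] t 3.45
[-0.33416945  0.18394283  0.        ]
```

```bash
python3 -m creep '-.63 -.59 0 0 0 0;-.63 -.59 0 0 0 0;-.63 -.59 0 0 0 0;-.63 -.57 0 0 0 0;0 0 .8 0 0 0;0 0 .8 0 0 0;0 0 .8 0 0 0;0 0 .8 0 0 0;0 0 .8 0 0 0;0 0 .6 0 0 0;0 0 .43 0 0 0;0 0 0 0 0 0' 0 && python3 -m creep '0 .1 0 0 0 0;0 .1 0 0 0 0;0 .1 0 0 0 0;0 .05 0 0 0 0;0 0 0 0 0 0'; python3 -c "
from h import *
s=state();print(tost(s['ee_pos']),s['wrist_force'])"
```

```text
clock: 4.95
ee_pos: [0.4901, -0.0028, 0.1108]
tcp_rot: [0.684, 0.73, -0.001, -0.002]
wrist_force: [-0.2, -0.7, -0.3]
gripper_width: -0.0001
gripper_force: 0.0
clock: 5.58
ee_pos: [0.5092, -0.002, 0.1125]
tcp_rot: [0.684, 0.729, 0.0, 0.0]
wrist_force: [-0.1, -0.5, 0.6]
gripper_width: -0.0
gripper_force: 0.0
[-0.12471518 -0.10247904  0.11251689] [-0.11558113 -0.48209121  0.60933397]
```

```bash
python3 -m creep '0 .05 0 0 0 0;0 .05 0 0 0 0;0 .05 0 0 0 0;0 0 0 0 0 0';python3 -m creep '0 .05 0 0 0 0;0 .05 0 0 0 0;0 0 0 0 0 0'; python3 -m creep '0 .05 0 0 0 0;0 .05 0 0 0 0;0 0 0 0 0 0';python3 -c "
from h import *
s=state();print(tost(s['ee_pos']),s['wrist_force']);grab('wrist','w2');grab('scene','s2')"
```

```text
clock: 6.08
ee_pos: [0.5165, -0.0015, 0.1123]
tcp_rot: [0.684, 0.729, -0.0, -0.0]
wrist_force: [0.0, -0.6, 0.0]
gripper_width: 0.0001
gripper_force: 0.2
clock: 6.45
ee_pos: [0.5209, -0.001, 0.1122]
tcp_rot: [0.684, 0.729, -0.001, -0.001]
wrist_force: [-4.8, 0.7, 3.0]
gripper_width: 0.0003
gripper_force: 2.2
clock: 6.82
ee_pos: [0.5265, -0.0008, 0.1122]
tcp_rot: [0.684, 0.729, 0.0, -0.0]
wrist_force: [-2.7, 0.6, 1.4]
gripper_width: 0.0
gripper_force: 1.3
[-0.12473645 -0.08518491  0.11221324] [-2.67520975  0.61883657  1.44945399]
```

View pics/w2.png

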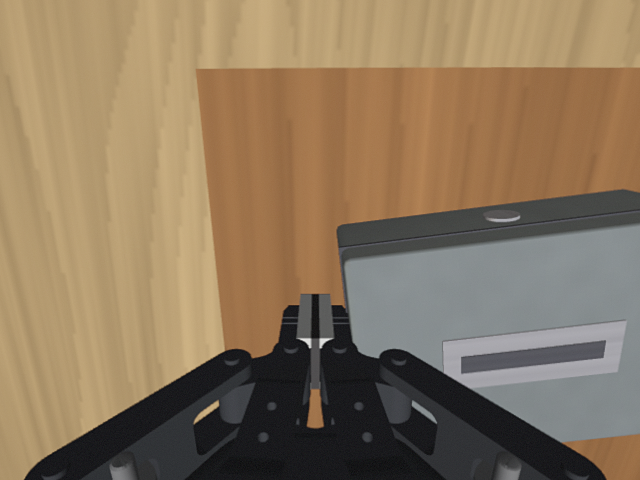

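Close view: the tin's near-left top corner is at (344,252), its top near edge runs to about (636,211), and its left side is now against the closed fingers.

```bash
python3 - <<'E'
from h import *
c=load("w2")
P=px2w(c,[(344,252),(636,211),(443,342),(627,320)],.066);Q=[tost(p) for p in P]
print(np.round(Q,4)); 
for i,j in((0,1),(2,3)):
    d=Q[j]-Q[i];print(np.arctan2(-d[0],d[1]))
Y=np.arctan2(-(Q[1]-Q[0])[0],(Q[1]-Q[0])[1]);print("centre",Q[0][:2]+[.05*np.cos(Y)-.07*np.sin(Y),.05*np.sin(Y)+.07*np.cos(Y)])
E
```

```text
[[-0.1634 -0.0749  0.066 ]
 [-0.1781  0.0247  0.066 ]
 [-0.126  -0.0356  0.066 ]
 [-0.1353  0.0339  0.066 ]]
0.1459760688892296
0.13315964685782125
centre [-0.12412427  0.00164459]
```

```bash
python3 -m creep '0 -.25 0 0 0 0;0 0 -.9 0 0 0;0 0 -.9 0 0 0;.9 .45 -.3 0 0 0;.9 .45 0 0 0 0;.9 .45 0 0 0 0;.8 .4 0 0 0 0;0 0 0 0 -1 0;0 0 0 0 -1 0;0 0 0 0 -1 0;0 0 0 0 -1 0;0 0 0 0 -1 0' 1 && python3 -m creep '0 0 0 0 -1 0;0 0 0 0 -1 0;0 0 0 0 -1 0;0 0 0 0 -1 0;0 0 0 0 0 0'; python3 -c "
from h import *
s=state();print(tost(s['ee_pos']),s['q'].round(2));go(st(-.265,0.001,.1),frame(S[2],np.pi/4))"
```

```text
clock: 8.43
ee_pos: [0.5901, 0.1785, 0.2178]
tcp_rot: [0.668, 0.712, -0.148, 0.159]
wrist_force: [-0.2, 0.0, -0.5]
gripper_width: 0.0854
gripper_force: 0.0
clock: 9.05
ee_pos: [0.5895, 0.179, 0.2163]
tcp_rot: [0.631, 0.675, -0.262, 0.279]
wrist_force: [0.2, 0.6, -0.4]
gripper_width: 0.0854
gripper_force: 0.0
[-0.2999237  -0.01015999  0.21633757] [ 0.36  0.55  1.42 -0.75  1.48  0.48]
shift now [1.149 0.228 2.14 ] shift after turn [1.151 0.223 2.139] turn [-0.026 -0.011 -0.001] t 9.05
```

```bash
python3 -m creep '.375 .055 .62 0 0 0;.375 .055 .62 0 0 0;.375 .055 .62 0 0 0;.375 .055 .62 0 0 0;0 0 0 0 0 0' && python3 -m creep '-.1 0 .1 0 0 0;-.1 0 .1 0 0 0;-.1 0 .1 0 0 0;0 0 0 0 0 0'; python3 -c "
from h import *
s=state();print(tost(s['ee_pos']),s['q'].round(2));go(st(-.237,0.001,.075),frame(S[2],np.pi/4))"
```

```text
clock: 9.68
ee_pos: [0.6016, 0.1433, 0.0742]
tcp_rot: [0.632, 0.674, -0.264, 0.277]
wrist_force: [-0.7, -0.2, 0.1]
gripper_width: 0.0855
gripper_force: 0.0
clock: 10.18
ee_pos: [0.6049, 0.123, 0.0774]
tcp_rot: [0.632, 0.674, -0.262, 0.279]
wrist_force: [-0.6, 0.5, 1.5]
gripper_width: 0.085
gripper_force: 0.0
[-0.24303543  0.00138181  0.07736744] [ 0.27  0.73  1.47 -0.81  1.27  0.59]
shift now [-0.052 -0.007  0.119] shift after turn [-0.052 -0.008  0.119] turn [-0.024 -0.002 -0.038] t 10.175
```

```bash
python3 -m creep '-.05 0 .07 0 0 0;-.05 0 .07 0 0 0;-.05 0 .07 0 0 0;-.07 0 .07 0 0 0;0 0 0 0 0 0' && python3 -m creep '-.07 0 .07 0 0 0;-.07 0 .07 0 0 0;-.07 0 .07 0 0 0;-.07 0 .07 0 0 0;-.07 0 .07 0 0 0;-.07 0 .07 0 0 0;0 0 0 0 0 0'; python3 -c "
from h import *
s=state();print(tost(s['ee_pos']),s['q'].round(2));go(st(-.165,0.001,.075),frame(S[2],np.pi/4));grab('wrist','w3');grab('scene','s3')"
```

```text
clock: 10.8
ee_pos: [0.6057, 0.1054, 0.0745]
tcp_rot: [0.632, 0.674, -0.262, 0.279]
wrist_force: [-0.5, -0.6, -0.5]
gripper_width: 0.0856
gripper_force: 0.0
clock: 11.68
ee_pos: [0.6075, 0.0755, 0.0746]
tcp_rot: [0.632, 0.674, -0.262, 0.279]
wrist_force: [-0.1, 0.5, 0.5]
gripper_width: 0.0854
gripper_force: 0.0
[-0.19547531  0.00079025  0.07462308] [ 0.19  0.7   1.52 -0.85  1.21  0.57]
shift now [-0.436  0.007  0.426] shift after turn [-0.436  0.004  0.426] turn [-0.038  0.009 -0.029] t 11.675
```

View pics/w3.png

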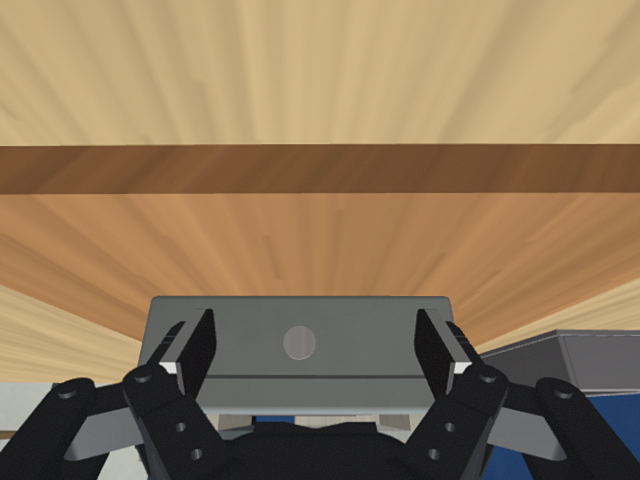

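The wrist camera now sees the tin's near face from below: its foot edge runs level from (152,297) to (450,296), so the tin is square to the fingers. I'll compute its lateral offset.

```bash
python3 - <<'E'
from h import *
c=load("w3")
Q=[tost(p) for p in np.r_[px2w(c,[(151,297),(451,297)],.016),px2w(c,[(300,343)],.041)]];print(np.round(Q,4))
# board front edge top for check
print(np.round([tost(p) for p in px2w(c,[(100,193),(500,193)],.016)],4))
print((w2px(load("s3"),[st(x,y,.066) for x in(-.16,-.06) for y in(-.07,.07)])).round(1))
E
python3 - <<'E'
import sys;sys.path.insert(0,'.')
from h import *
E
python3 -c "
import cv2;a=cv2.imread('pics/s3.png');cv2.imwrite('pics/s3c.png',cv2.resize(a[175:325,195:395],None,fx=4,fy=4,interpolation=cv2.INTER_CUBIC))"
```

```text
[[-0.1438 -0.0768  0.016 ]
 [-0.1431  0.0646  0.016 ]
 [-0.1661 -0.0051  0.041 ]]
[[-0.2307 -0.0526  0.016 ]
 [-0.2303  0.0467  0.016 ]]
[[344.7 240.6]
 [292.6 265.4]
 [316.8 220.1]
 [265.9 242.1]]
```

View pics/s3c.png

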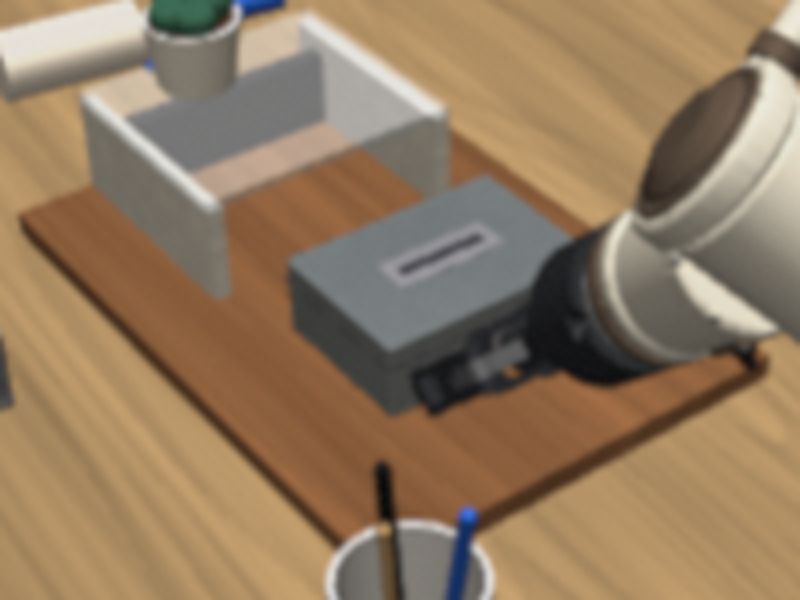

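Scene crop: the tin's top corners are at (292,262), (390,352) and (487,178), and it sits squarely in front of the mouth. I'll fit it relative to the dock in this same camera.

```bash
python3 - <<'E'
from h import *
c=load("s3");f=lambda P:np.array(P,float)/4+[195,175]
Q=np.array([tost(p) for p in px2w(c,f([(292,262),(390,352),(487,178)]),.066)]);print("tin ff+,nf+,ff-",Q.round(4), "mid front",(Q[0]+Q[2])/2)
print("cheek foot",np.round([tost(p) for p in px2w(c,f([(222,298),(445,203)]),.016)],4),"board corners",np.round([tost(p) for p in px2w(c,f([(22,222),(767,362)]),.016)],4))
print("cheek top front",np.round([tost(p) for p in px2w(c,f([(220,212),(447,115)]),.084)],4))
E
```

```text
tin ff+,nf+,ff- [[-0.058   0.0633  0.066 ]
 [-0.1536  0.0656  0.066 ]
 [-0.0578 -0.0715  0.066 ]] mid front [-0.05789776 -0.00411374  0.066     ]
cheek foot [[-0.0047  0.0798  0.016 ]
 [-0.0058 -0.0794  0.016 ]] board corners [[ 0.1336  0.1371  0.016 ]
 [-0.2367 -0.1296  0.016 ]]
cheek top front [[-0.0162  0.0821  0.084 ]
 [-0.0119 -0.0769  0.084 ]]
```

The tin sits about 5 mm towards -y. I'll steer it over while pushing, at a shallow angle.

```bash
python3 -m creep '-.057 .013 .057 0 0 0;-.057 .013 .057 0 0 0;-.057 .013 .057 0 0 0;-.057 .013 .057 0 0 0;-.057 .013 .057 0 0 0;-.057 .013 .057 0 0 0;-.057 .013 .057 0 0 0;-.057 .013 .057 0 0 0;0 0 0 0 0 0'; python3 - <<'E'
from h import *
s=state();print(tost(s['ee_pos']));go(st(-.16,0.006,.075),frame(S[2],np.pi/4))
c=grab('wrist','w4')
b=load('w3')
# track near-face foot corners / lock by template shift between w3 and w4
g=lambda i:cv2.cvtColor(i,cv2.COLOR_RGB2GRAY)
for (u,v) in((152,300),(449,300),(300,343)):
    t=g(b["img"])[v-18:v+19,u-18:u+19] if u==300 else g(b["img"])[v-12:v+4,u-14:u+15]
    roi=g(c["img"]);m=cv2.matchTemplate(roi,t,cv2.TM_CCOEFF_NORMED)
    y0,x0=((v-18,u-18) if u==300 else (v-12,u-14))
    sub=m[y0-15:y0+16,x0-25:x0+26];_,q,_,l=cv2.minMaxLoc(sub);print((u,v),"moved",l[0]-25,l[1]-15,round(q,2))
grab('scene','s4')
E
```

```text
clock: 12.9
ee_pos: [0.615, 0.0438, 0.0746]
tcp_rot: [0.632, 0.674, -0.262, 0.279]
wrist_force: [-0.3, 0.4, -1.1]
gripper_width: 0.0853
gripper_force: 0.0
[-0.16326281  0.00618189  0.07462718]
shift now [-0.051 -0.003  0.041] shift after turn [-0.051 -0.004  0.041] turn [-0.029  0.008 -0.028] t 12.9
(152, 300) moved -1 0 0.94
(449, 300) moved 0 0 0.98
(300, 343) moved 0 0 0.96
```

Tin moved rigidly with the fingers. Now straight in, watching the force.

```bash
python3 -m creep '-.057 0 .057 0 0 0;-.057 0 .057 0 0 0;-.057 0 .057 0 0 0;-.057 0 .057 0 0 0' && python3 -m creep '-.057 0 .057 0 0 0;-.057 0 .057 0 0 0;-.057 0 .057 0 0 0;-.057 0 .057 0 0 0' &&  python3 -m creep '-.057 0 .057 0 0 0;-.057 0 .057 0 0 0;-.057 0 .057 0 0 0;0 0 0 0 0 0'; python3 - <<'E'
from h import *
s=state();print(tost(s['ee_pos']));go(st(-.12,0.006,.075),frame(S[2],np.pi/4))
grab('wrist','w5');c=grab('scene','s5');b=grab('side','d5')
A=cv2.resize(c["img"][180:280,195:345],(600,400),interpolation=cv2.INTER_CUBIC)
cv2.imwrite("pics/s5c.png",A[:,:,::-1])
E
```

```text
clock: 13.5
ee_pos: [0.6161, 0.0281, 0.0747]
tcp_rot: [0.632, 0.674, -0.262, 0.279]
wrist_force: [-1.1, 3.9, -0.4]
gripper_width: 0.0855
gripper_force: 1.8
clock: 14.0
ee_pos: [0.617, 0.012, 0.0746]
tcp_rot: [0.632, 0.674, -0.262, 0.279]
wrist_force: [0.2, 4.2, 0.8]
gripper_width: 0.086
gripper_force: 1.9
clock: 14.5
ee_pos: [0.6177, -0.0005, 0.0745]
tcp_rot: [0.632, 0.674, -0.262, 0.279]
wrist_force: [-0.2, -0.9, 0.1]
gripper_width: 0.0852
gripper_force: 0.0
[-0.11894392  0.00585454  0.07452719]
shift now [ 0.008  0.003 -0.022] shift after turn [ 0.008  0.003 -0.022] turn [-0.033  0.007 -0.026] t 14.5
```

View pics/s5c.png

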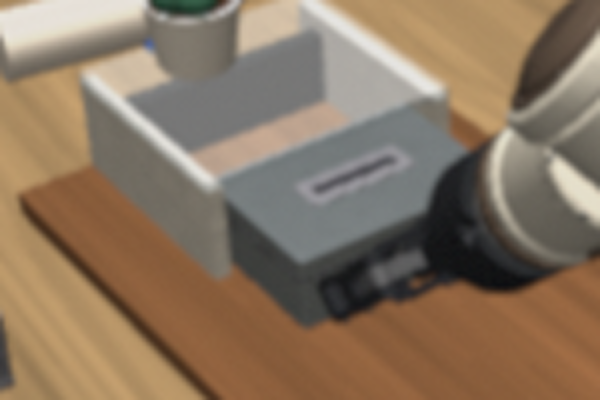

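The tin is inside the mouth between the cheeks, with an even gap and the force steady at about 4 N. I'll push on.

```bash
python3 -m creep '-.07 0 .07 0 0 0;-.07 0 .07 0 0 0;-.07 0 .07 0 0 0;-.07 0 .07 0 0 0;-.07 0 .07 0 0 0' && python3 -m creep '-.07 0 .07 0 0 0;-.07 0 .07 0 0 0;-.07 0 .07 0 0 0;-.07 0 .07 0 0 0;-.07 0 .07 0 0 0;-.07 0 .07 0 0 0' && python3 -m creep '-.06 0 .06 0 0 0;-.06 0 .06 0 0 0;-.05 0 .05 0 0 0'; python3 -c "
from h import *
s=state();print(tost(s['ee_pos']));go(st(-.03,0.006,.0745),frame(S[2],np.pi/4))"
```

```text
clock: 15.28
ee_pos: [0.6192, -0.0249, 0.0744]
tcp_rot: [0.632, 0.674, -0.262, 0.279]
wrist_force: [-0.3, 2.5, -1.1]
gripper_width: 0.0857
gripper_force: 1.2
clock: 16.02
ee_pos: [0.6212, -0.0545, 0.0745]
tcp_rot: [0.632, 0.674, -0.262, 0.279]
wrist_force: [-0.3, 2.5, -1.8]
gripper_width: 0.086
gripper_force: 1.1
clock: 16.4
ee_pos: [0.622, -0.0664, 0.0746]
tcp_rot: [0.632, 0.674, -0.262, 0.279]
wrist_force: [-0.4, 2.9, -1.5]
gripper_width: 0.0858
gripper_force: 1.1
[-0.05284571  0.00576775  0.07456772]
shift now [-0.322  0.006  0.324] shift after turn [-0.322  0.005  0.324] turn [-0.026  0.    -0.026] t 16.4
```

```bash
python3 -m creep '-.04 0 .04 0 0 0;-.04 0 .04 0 0 0;-.04 0 .04 0 0 0;-.04 0 .04 0 0 0' && python3 -m creep '-.03 0 .03 0 0 0;-.03 0 .03 0 0 0;0 0 0 0 0 0' && python3 -m creep '-.03 0 .03 0 0 0;-.02 0 .02 0 0 0' && python3 -m creep '-.03 0 .03 0 0 0'
```

```text
clock: 16.9
ee_pos: [0.6228, -0.0776, 0.0746]
tcp_rot: [0.632, 0.674, -0.262, 0.279]
wrist_force: [0.2, 1.8, -1.8]
gripper_width: 0.0852
gripper_force: 1.2
clock: 17.27
ee_pos: [0.6231, -0.082, 0.0747]
tcp_rot: [0.632, 0.674, -0.262, 0.279]
wrist_force: [0.2, 0.3, -0.5]
gripper_width: 0.0855
gripper_force: 0.4
clock: 17.52
ee_pos: [0.6234, -0.0852, 0.0748]
tcp_rot: [0.632, 0.674, -0.262, 0.279]
wrist_force: [0.7, 2.9, -0.4]
gripper_width: 0.0851
gripper_force: 1.6
clock: 17.65
ee_pos: [0.6236, -0.0873, 0.0748]
tcp_rot: [0.632, 0.674, -0.262, 0.279]
wrist_force: [-0.1, 3.9, 0.7]
gripper_width: 0.0854
gripper_force: 1.7
```

```bash
for i in 1; do python3 -m creep '-.025 0 .025 0 0 0;-.02 0 .02 0 0 0' && python3 -m creep '-.02 0 .02 0 0 0'&& python3 -m creep '-.02 0 .02 0 0 0'; done
```

```text
clock: 17.9
ee_pos: [0.6238, -0.0906, 0.0748]
tcp_rot: [0.632, 0.674, -0.262, 0.279]
wrist_force: [-0.2, 3.1, 1.6]
gripper_width: 0.0849
gripper_force: 1.9
clock: 18.02
ee_pos: [0.6238, -0.092, 0.0747]
tcp_rot: [0.632, 0.674, -0.262, 0.279]
wrist_force: [-0.7, 3.5, 2.3]
gripper_width: 0.0854
gripper_force: 1.9
clock: 18.15
ee_pos: [0.6239, -0.0933, 0.0747]
tcp_rot: [0.632, 0.674, -0.262, 0.279]
wrist_force: [-0.6, 7.9, 2.1]
gripper_width: 0.0854
gripper_force: 4.4
```

```bash
python3 -m creep '-.02 0 .02 0 0 0' && python3 -m creep '-.01 0 .01 0 0 0;0 0 0 0 0 0'; python3 -c "
from h import *
s=state();print(tost(s['ee_pos']),s['wrist_force'],s['moment'])"
```

```text
clock: 18.27
ee_pos: [0.6239, -0.0936, 0.0747]
tcp_rot: [0.632, 0.674, -0.261, 0.279]
wrist_force: [-4.5, 17.5, 7.4]
gripper_width: 0.0856
gripper_force: 8.6
clock: 18.52
ee_pos: [0.6239, -0.0936, 0.0747]
tcp_rot: [0.632, 0.674, -0.261, 0.279]
wrist_force: [-3.0, 15.1, 6.0]
gripper_width: 0.0853
gripper_force: 7.6
[-0.02563655  0.00576893  0.07473184] [-3.04080097 15.0695761   5.98169015] [ 1.18051283  0.41789922 -0.39354476]
```

The force rose to a firm 15 N at the position expected for the stop, so the tin is home. I'll back straight off, lift and untilt, then refine the pin's position from the first images with code.

```bash
python3 -m creep '.2 0 -.2 0 0 0;.6 0 -.6 0 0 0;.6 0 -.6 0 0 0;.6 0 -.6 0 0 0;.3 0 -.5 0 0 0;-.6 0 -.6 0 0 0;-.6 0 -.6 0 0 0;-.6 0 -.6 0 0 0;0 0 0 0 1 0;0 0 0 0 1 0;0 0 0 0 1 0;0 0 0 0 1 0' .5 && python3 -m creep '0 0 0 0 1 0;0 0 0 0 1 0;0 0 0 0 1 0;0 0 0 0 1 0;0 0 0 0 1 0;0 0 0 0 0 0'; python3 - <<'E'
from h import *
from scipy.optimize import least_squares
def mask(c):
    h=cv2.cvtColor(c["img"],cv2.COLOR_RGB2HSV);return (h[...,1]<70).astype(np.uint8)
th=np.linspace(0,2*np.pi,24,endpoint=False)
def proj(c,x,y,k):
    P=[(x+.009*np.cos(t),y+.009*np.sin(t),z) for t in th for z in(0,.095)]
    return cv2.convexHull(w2px(c,P).astype(np.float32)).reshape(-1,2)
meas=[]
for n,seed in(("scene0",(446,305)),("side0",(332,322))):
    c=load(n);k,l,stt,ce=cv2.connectedComponentsWithStats(mask(c));i=l[seed[1],seed[0]]
    print(n,stt[i],ce[i].round(1)); meas.append((c,ce[i]))
def cen(h):
    m=cv2.moments(h.reshape(-1,1,2));return np.array([m["m10"],m["m01"]])/m["m00"]
f=lambda p,M:np.ravel([cen(proj(c,p[0],p[1],0))-ce for c,ce in M])
for M in(meas[:1],meas[1:],meas):
    r=least_squares(f,[.48,.287],args=(M,),diff_step=1e-3);print(r.x.round(4),r.fun.round(2),[cv2.boundingRect(proj(c,*r.x,0)) for c,_ in M])
p=r.x;go([p[0],p[1]+.0,.25],F0);print(tost(state()["ee_pos"]),state()["q"].round(2))
# home check of tin in scene
grab('scene','s6');grab('side','d6')
E
```

```text
clock: 20.02
ee_pos: [0.6128, 0.0736, 0.2088]
tcp_rot: [0.668, 0.712, -0.148, 0.157]
wrist_force: [0.7, -0.4, -1.0]
gripper_width: 0.0425
gripper_force: 0.0
clock: 20.78
ee_pos: [0.6129, 0.0725, 0.2087]
tcp_rot: [0.685, 0.729, -0.001, 0.0]
wrist_force: [0.2, 0.4, 0.1]
gripper_width: 0.0426
gripper_force: 0.0
scene0 [ 422  282   33   90 1147] [436.5 327.1]
side0 [328 302   9  39 305] [331.6 320.5]
[0.5429 0.3218] [0. 0.] [(427, 305, 19, 45)]
[0.4812 0.2814] [ 0. -0.] [(326, 301, 11, 40)]
[0.5047 0.2981] [  5.47 -16.01 -13.11   1.74] [(433, 290, 19, 43), (314, 302, 9, 41)]
shift now [ 4.637 -1.882 -0.829] shift after turn [ 4.648 -1.856 -0.825] turn [-0.011  0.013 -0.061] t 20.775
[-0.19212093  0.00602144  0.20874006] [-0.08  0.35  1.56 -0.    1.23 -0.14]
```

```bash
python3 -m creep '.9 -.45 -.15 0 0 0;.9 -.45 -.15 0 0 0;.9 -.45 -.15 0 0 0;.9 -.45 -.15 0 0 0;.9 -.35 -.15 0 0 0;.7 -.12 -.1 0 0 0;0 0 0 0 0 0'; python3 - <<'E'
from h import *
from scipy.optimize import least_squares
th=np.linspace(0,2*np.pi,24,endpoint=False)
c=grab('wrist','w7');s=state();print(s["ee_pos"])
g=np.array([.480,.284])
def hull(c,p): return cv2.convexHull(w2px(c,[(p[0]+.009*np.cos(t),p[1]+.009*np.sin(t),z) for t in th for z in(0,.095)]).astype(np.float32))
def cen(h): m=cv2.moments(h);return np.array([m["m10"],m["m01"]])/m["m00"]
for n in("w7","scene0"):
  c=load(n);sat=cv2.cvtColor(c["img"],cv2.COLOR_RGB2HSV)[...,1]
  x,y,w,h=cv2.boundingRect(hull(c,g));print(n,"pred box",x,y,w,h)
  for th_ in(40,55,70):
    k,l,stt,ce=cv2.connectedComponentsWithStats((sat<th_).astype(np.uint8))
    cc=cen(hull(c,g));i=l[int(cc[1]),int(cc[0])]
    r=least_squares(lambda p:cen(hull(c,p))-ce[i],g,diff_step=1e-3)
    hh=hull(c,r.x);print(th_,i,stt[i],ce[i].round(1),r.x.round(4),cv2.boundingRect(hh),cv2.contourArea(hh))
E
```

```text
clock: 21.75
ee_pos: [0.482, 0.3285, 0.2518]
tcp_rot: [0.682, 0.731, 0.0, 0.001]
wrist_force: [-0.2, -0.8, 0.9]
gripper_width: 0.0429
gripper_force: 0.0
[0.48242268 0.32714435 0.25141735]
w7 pred box 295 248 25 68
40 96 [ 299  251   23   64 1181] [310.2 284.7] [0.4815 0.2833] (297, 249, 25, 68) 1361.2313937386498
55 93 [ 298  251   24   65 1209] [310.1 284.7] [0.4815 0.2833] (297, 249, 25, 68) 1361.4273424178828
70 91 [ 298  251   24   65 1230] [310.1 284.6] [0.4815 0.2834] (297, 249, 25, 68) 1361.0578290144913
scene0 pred box 436 280 19 44
40 87 [439 283  15  39 296] [445.7 301.7] [0.48   0.2839] (436, 280, 19, 43) 397.42533497232944
55 47 [438 283  16  40 322] [445.6 302.1] [0.4809 0.2845] (436, 281, 19, 43) 397.9236711212434
70 25 [ 422  282   33   90 1147] [436.5 327.1] [0.5429 0.3218] (427, 305, 19, 45) 431.3712058314122
```

```bash
python3 -c "
from h import *
go([.4812,.2835,.104],F0)"
```

```text
shift now [-0.866 -0.084  2.949] shift after turn [-0.869 -0.083  2.948] turn [ 0.005  0.015 -0.003] t 21.8
```

```bash
python3 -m creep '-.45 -.04 0 0 0 0;-.417 -.043 0 0 0 0;0 0 .5 0 0 0;0 0 .5 0 0 0;0 0 .5 0 0 0;0 0 .5 0 0 0;0 0 .4 0 0 0;0 0 .3 0 0 0;0 0 .25 0 0 0;0 0 0 0 0 0' && python3 -m creep '0 0 0 0 0 0;0 0 0 0 0 0;0 0 0 0 0 0;0 0 0 0 0 0;0 0 0 0 0 0' 0 40; python3 -c "
from h import *
go([.4812,.2835,.104],F0)"
```

```text
clock: 23.05
ee_pos: [0.4813, 0.2819, 0.1031]
tcp_rot: [0.684, 0.729, -0.001, -0.0]
wrist_force: [-0.2, 0.2, 0.2]
gripper_width: 0.0424
gripper_force: 0.0
clock: 23.68
ee_pos: [0.4824, 0.2828, 0.1048]
tcp_rot: [0.684, 0.729, 0.001, 0.0]
wrist_force: [-0.1, -0.0, 5.1]
gripper_width: 0.0168
gripper_force: 39.4
shift now [ 0.015 -0.022  0.015] shift after turn [ 0.016 -0.022  0.015] turn [ 0.019 -0.004 -0.035] t 23.675
```

```bash
python3 -m creep '0 0 -.7 0 0 0;0 0 -.8 0 0 0;0 0 -.8 0 0 0;0 0 -.7 0 0 0;0 0 0 0 0 0'; python3 -c "
from h import *
go(st(-.032,0,.25),F0)"
```

```text
clock: 24.3
ee_pos: [0.4829, 0.283, 0.2564]
tcp_rot: [0.684, 0.729, 0.002, 0.001]
wrist_force: [0.1, 0.1, -1.1]
gripper_width: 0.0169
gripper_force: 39.3
shift now [-7.571  2.213  0.13 ] shift after turn [-7.578  2.191  0.129] turn [ 0.06  -0.016 -0.035] t 24.3
```

```bash
python3 -m creep '-.85 .25 0 0 0 0;-.85 .25 0 0 0 0;-.85 .25 0 0 0 0;-.85 .25 0 0 0 0;-.85 .25 0 0 0 0;-.85 .25 0 0 0 0;-.85 .25 0 0 0 0;-.85 .23 0 0 0 0;-.77 .21 0 0 0 0;0 0 0 0 0 0;0 0 0 0 0 0'; python3 - <<'E'
from h import *
go(st(-.032,0,.25),F0)
c=grab('wrist','w8')
print("bore px",w2px(c,[st(-.032,0,.016)]).round(1),"rim",w2px(c,[st(-.032,.0105,.016),st(-.032,-.0105,.016),st(-.0215,0,.016),st(-.0425,0,.016)]).round(1).tolist())
u,v=w2px(c,[st(-.032,0,.016)])[0].astype(int)
g=cv2.cvtColor(c["img"],cv2.COLOR_RGB2GRAY);print(g[v-26:v+27:2,u-30:u+31:3])
p=state();r=R.from_quat(p["tcp_rot"]).as_matrix();o=np.array(p["ee_pos"])
print("pin foot/top px pred",w2px(c,[o+r@[0,0,.104],o+r@[0,0,.009]]).round(1))
E
```

```text
clock: 25.68
ee_pos: [0.6143, -0.0874, 0.2517]
tcp_rot: [0.684, 0.729, -0.001, -0.002]
wrist_force: [-0.3, -0.0, -2.1]
gripper_width: 0.0169
gripper_force: 39.3
shift now [-0.009  0.067  0.034] shift after turn [-0.009  0.067  0.034] turn [-0.039 -0.023 -0.037] t 25.675
bore px [[319.3 219. ]] rim [[331.0, 219.0], [307.7, 219.0], [319.3, 230.2], [319.3, 207.6]]
[[119 120 121 130 132 129 129 124 120 120 121 117 117 126 126 121 120 119
  113 112 117]
 [119 120 120 130 131 128 127 124 120 119 121 122 117 126 126 121 118 121
  115 111 116]
 [118 121 119 131 131 128 127 126 120 119 120 120 118 126 126 123 120 120
  113 113 117]
 [119 121 119 131 130 128 129 125 119 120 120 118 119 126 125 122 122 120
  114 111 119]
 [119 123 119 130 130 129 128 126 119 121 121 120 118 128 126 122 120 119
  114 111 117]
 [118 120 119 128 131 127 127 126 119 120 120 118 118 126 126 124 119 117
  113 112 118]
 [120 118 120 130 132 130 127 126 119 120 120 120 118 125 126 122 120 119
  112 111 119]
 [119 120 120 129 132 128 126 126 118 119 118 117 116 127 126 122 119 119
  114 111 118]
 [118 119 119 130 130 12
[... 1019 characters left out ...]
2 119 118
  112 113 117]
 [119 118 120 130 130 128 127 129 120 120 122 118 118 125 127 124 120 118
  113 112 118]
 [119 118 120 132 130 128 129 127 120 120 121 117 119 126 127 124 119 118
  114 112 117]
 [119 117 121 131 130 127 128 127 120 121 121 118 117 127 128 125 120 117
  112 113 119]
 [120 118 120 132 130 129 129 127 121 120 119 118 119 127 128 123 118 119
  113 114 116]
 [120 117 120 131 129 129 128 127 122 120 121 118 118 126 127 123 119 117
  112 114 118]
 [121 117 120 131 129 130 129 127 119 121 121 119 120 127 128 125 119 118
  113 113 117]
 [120 116 122 132 130 128 128 128 120 121 121 122 121 127 128 124 119 116
  112 115 116]]
pin foot/top px pred [[315.3 281. ]
 [315.7 423.8]]
```

```bash
cat >> h.py <<'E'
def rel(fn):
    c=load(fn);g=cv2.cvtColor(c["img"],cv2.COLOR_RGB2GRAY).astype(float);sat=cv2.cvtColor(c["img"],cv2.COLOR_RGB2HSV)[...,1]
    u,v=w2px(c,[st(-.032,0,.016)])[0].astype(int)
    d=g[v-25:v+26,u-30:u+31]; d=np.abs(d-np.median(d,axis=0))>18
    k,l,s,ce=cv2.connectedComponentsWithStats(d.astype(np.uint8));i=1+np.argmax(s[1:,4])
    x,y,w,h=s[i][:4];print("bore box",x+u-30,y+v-25,w,h,"area",s[i][4],"cen",(ce[i]+[u-30,v-25]).round(1))
    b=ce[i]+[u-30,v-25];print("bore st",tost(px2w(c,[b],.016)[0]).round(4))
    return c,sat
E
python3 - <<'E'
from h import *
c,sat=rel("w8")
m=sat<60
for v in range(258,330,6):
    r=np.where(m[v,285:350])[0]+285;print(v,(r.min(),r.max(),len(r)) if len(r) else None)
p=state();r=R.from_quat(p["tcp_rot"]).as_matrix();o=np.array(p["ee_pos"])
th=np.linspace(0,2*np.pi,24,endpoint=False)
h=cv2.convexHull(w2px(c,[o+r@[.009*np.cos(t),.009*np.sin(t),z] for t in th for z in(.03,.104)]).astype(np.float32)).reshape(-1,2)
im=np.zeros((480,640),np.uint8);cv2.fillPoly(im,[h.round().astype(int)],1)
for v in range(258,330,6):
    q=np.where(im[v])[0];print(v,(q.min(),q.max()) if len(q) else None)
E
```

```text
bore box 307 208 23 23 area 393 cen [318.2 219.2]
bore st [-0.0319 -0.001   0.016 ]
258 None
264 None
270 (np.int64(305), np.int64(324), 20)
276 (np.int64(285), np.int64(349), 65)
282 (np.int64(285), np.int64(349), 65)
288 (np.int64(285), np.int64(349), 65)
294 (np.int64(285), np.int64(349), 65)
300 (np.int64(285), np.int64(349), 65)
306 (np.int64(285), np.int64(349), 65)
312 (np.int64(285), np.int64(349), 64)
318 (np.int64(285), np.int64(349), 65)
324 (np.int64(285), np.int64(349), 65)
258 None
264 None
270 (np.int64(303), np.int64(327))
276 (np.int64(299), np.int64(331))
282 (np.int64(299), np.int64(332))
288 (np.int64(298), np.int64(333))
294 (np.int64(298), np.int64(333))
300 (np.int64(297), np.int64(334))
306 (np.int64(296), np.int64(335))
312 (np.int64(296), np.int64(335))
318 (np.int64(295), np.int64(336))
324 (np.int64(294), np.int64(337))
```

```bash
python3 - <<'E'
from h import *
c=load("w8");sat=cv2.cvtColor(c["img"],cv2.COLOR_RGB2HSV)[...,1];g=cv2.cvtColor(c["img"],cv2.COLOR_RGB2GRAY)
for v in range(264,277): 
    r=np.where(sat[v,290:340]<60)[0]+290;print(v,(r.min(),r.max()) if len(r) else None)
for v in(290,310,330,350): print(v,g[v,286:346:2])
p=state();r=R.from_quat(p["tcp_rot"]).as_matrix();o=np.array(p["ee_pos"]);th=np.linspace(0,2*np.pi,48,endpoint=False)
for L in(.100,.104,.106):
  f=w2px(c,[o+r@[.007*np.cos(t),.007*np.sin(t),L] for t in th]);b=w2px(c,[o+r@[.009*np.cos(t),.009*np.sin(t),L-.002] for t in th]);print(L,"foot rows",f[:,1].min(),f[:,1].max(),"cols",f[:,0].min(),f[:,0].max(),"body top",b[:,1].min())
print(r[:,2])
E
```

```text
264 None
265 None
266 None
267 (np.int64(311), np.int64(318))
268 (np.int64(307), np.int64(321))
269 (np.int64(306), np.int64(323))
270 (np.int64(305), np.int64(324))
271 (np.int64(304), np.int64(325))
272 (np.int64(302), np.int64(326))
273 (np.int64(301), np.int64(327))
274 (np.int64(301), np.int64(328))
275 (np.int64(301), np.int64(328))
276 (np.int64(290), np.int64(339))
290 [156 156 157 155 156 150  75  81  85  85  85  85  85  88  86  87  86  85
  85  83  85  82  79 144 157 157 156 155 156 157]
310 [92 94 64 21 20 69 84 83 83 86 85 83 86 87 90 87 86 85 84 85 82 83 81 82
 42 18 22 80 94 93]
330 [94 27 26 14 64 80 81 83 84 87 84 85 86 87 88 85 86 86 82 84 83 84 81 81
 80 53 18 21 41 93]
350 [46 84 82 61 81 82 82 86 88 84 86 87 86 86 85 87 86 86 85 85 83 84 84 82
 80 80 49 83 82 35]
0.1 foot rows 272.11496287456697 295.98632317123247 cols 302.1168101734991 328.44410121767424 body top 270.14178077974486
0.104 foot rows 269.0802943555898 292.5536761983932 cols 302.3683324805048 328.1710158038585 body top 267.1058156596026
0.106 foot rows 267.60840153469604 290.887502080329 cols 302.49037970512035 328.0385054901884 body top 265.6339146905862
[-0.00280411  0.0014152  -0.99999507]
```

The bore is found at (318,219) with the pin's foot in line, so a 2.7 mm shift in y is needed. I'll shift, descend to just above and look again with code.

```bash
python3 -m creep '-.009 .055 0 -.04 -.02 -.04;0 0 .5 0 0 0;0 0 .5 0 0 0;0 0 .5 0 0 0;0 0 .4 0 0 0;0 0 .3 0 0 0;0 0 .12 0 0 0;0 0 0 0 0 0;0 0 0 0 0 0'; python3 - <<'E'
from h import *
s=state();print(tost(s["ee_pos"]));go(st(-.032,-.0006,.104),F0)
c=grab('wrist','w9');rel("w9")
sat=cv2.cvtColor(c["img"],cv2.COLOR_RGB2HSV)[...,1]
print(w2px(c,[st(-.032,-.0006,.016)]))
for v in range(225,300,4):
    r=np.where(sat[v,280:360]<60)[0]+280;print(v,(int(r.min()),int(r.max()),len(r)) if len(r) else None)
E
```

```text
clock: 26.85
ee_pos: [0.6191, -0.0888, 0.139]
tcp_rot: [0.683, 0.731, 0.001, 0.003]
wrist_force: [0.9, 0.6, -1.1]
gripper_width: 0.0167
gripper_force: 39.3
[-0.03073364  0.00132226  0.1389536 ]
shift now [ 0.027 -0.042  0.699] shift after turn [ 0.025 -0.038  0.699] turn [0.06  0.028 0.003] t 26.85
bore box 292 239 35 51 area 1185 cen [310.4 268.2]
bore st [-0.0299 -0.0007  0.016 ]
[[310.53502544 264.97393021]]
225 None
229 None
233 None
237 None
241 None
245 None
249 None
253 None
257 None
261 None
265 None
269 (306, 324, 19)
273 (301, 327, 27)
277 (300, 329, 30)
281 (299, 329, 31)
285 (298, 330, 33)
289 (298, 330, 33)
293 (298, 331, 34)
297 (281, 349, 66)
```

```bash
python3 - <<'E'
from h import *
c=load("w9");s=state();print("cx",c["cx"])
H=np.array(c["hand_eye"])
def tool(uv,zt):
    n=cv2.undistortPoints(np.array([[uv]],float),c["K"],np.array(c["D"])).ravel();d=H[:3,:3]@[n[0],n[1],1];o=H[:3,3];return o+d*(zt-o[2])/d[2]
for h in(.137,.139,.141): print("bore tool",tool((309.3,255.5),h-.016).round(4))
print("w8 bore tool",tool((318,219),.2517-.016).round(4))
print("foot front-most/axis tool", tool((314.5,267),.102).round(4))
# bore rim rows
g=cv2.cvtColor(c["img"],cv2.COLOR_RGB2GRAY).astype(float)
for v in range(236,274,2):
    d=np.abs(g[v,280:350]-np.median(g[190:230,280:350],axis=0))>18;r=np.where(d)[0]+280;print(v,(int(r.min()),int(r.max())) if len(r) else None)
E
```

```text
cx 314.8612708148247
bore tool [ 0.0084 -0.0032  0.121 ]
bore tool [ 0.0076 -0.0033  0.123 ]
bore tool [ 0.0068 -0.0033  0.125 ]
w8 bore tool [-0.0009  0.003   0.2357]
foot front-most/axis tool [ 0.0092 -0.0002  0.102 ]
236 None
238 None
240 None
242 None
244 None
246 None
248 None
250 (302, 317)
252 (299, 320)
254 (297, 322)
256 (295, 324)
258 (294, 325)
260 (293, 325)
262 (293, 326)
264 (292, 327)
266 (293, 327)
268 (293, 326)
270 (294, 326)
272 (295, 326)
```

```bash
python3 -m creep '.03 -.058 0 0 0 0;0 0 0 0 0 0;0 0 0 0 0 0;0 0 0 0 0 0'; cat >> h.py <<'E'
def chk(fn):
    s=state();c=grab('wrist',fn);H=np.array(c["hand_eye"]);h=s["ee_pos"][2]
    g=cv2.cvtColor(c["img"],cv2.COLOR_RGB2GRAY).astype(float);sat=cv2.cvtColor(c["img"],cv2.COLOR_RGB2HSV)[...,1]
    def tool(uv,zt):
        n=cv2.undistortPoints(np.array([[uv]],float),c["K"],np.array(c["D"])).ravel();d=H[:3,:3]@[n[0],n[1],1];o=H[:3,3];return o+d*(zt-o[2])/d[2]
    D=np.abs(g-np.median(g[190:225],axis=0))>18;pts=[]
    for v in range(230,266):
        r=np.where(D[v,275:355])[0]+275
        if len(r)>8: pts+= [tool((r.min()-.5,v),h-.016)[:2],tool((r.max()+.5,v),h-.016)[:2]]
    from scipy.optimize import least_squares
    P=np.array(pts);q=least_squares(lambda q:np.hypot(P[:,0]-q[0],P[:,1]-q[1])-q[2],[0,0,.0105],loss="soft_l1",f_scale=3e-4).x
    r=np.where(sat[277,275:355]<60)[0]+275
    print("bore in tool, r",q.round(4),"pin col",r.min(),r.max(),"pin y",tool(((r.min()+r.max())/2,277),.1)[1].round(4),"tcp st",tost(s["ee_pos"]).round(4),"F",s["wrist_force"].round(1))
    go(st(-.032,-.0006,.104),F0)
E
python3 -c "
from h import *
chk('w10')"
```

```text
clock: 27.4
ee_pos: [0.6155, -0.0873, 0.1379]
tcp_rot: [0.683, 0.731, 0.001, 0.002]
wrist_force: [-0.5, -0.0, -2.3]
gripper_width: 0.0174
gripper_force: 39.3
bore in tool, r [-0.0004  0.0006  0.0105] pin col 300 329 pin y -0.0002 tcp st [-0.0325 -0.0022  0.1379] F [-0.5 -0.  -2.3]
shift now [-0.008  0.029  0.679] shift after turn [-0.009  0.031  0.678] turn [0.04  0.02  0.003] t 27.45
```

```bash
python3 -m creep '-.01 .014 0 .04 .02 0;0 0 .1 0 0 0;0 0 .1 0 0 0;0 0 .1 0 0 0;0 0 .08 0 0 0;0 0 0 0 0 0' && python3 -m creep '0 0 .06 0 0 0;0 0 .06 0 0 0;0 0 0 0 0 0'; python3 -c "
from h import *
print(tost(state()['ee_pos']))"
```

```text
clock: 28.2
ee_pos: [0.616, -0.0877, 0.1184]
tcp_rot: [0.683, 0.731, -0.0, -0.0]
wrist_force: [-0.3, 0.2, -2.3]
gripper_width: 0.0172
gripper_force: 39.3
clock: 28.58
ee_pos: [0.616, -0.0877, 0.1126]
tcp_rot: [0.683, 0.731, -0.0, -0.0]
wrist_force: [-0.3, -0.3, -2.6]
gripper_width: 0.017
gripper_force: 39.3
[-0.03207716 -0.00169979  0.11256441]
```

In the bore with no side force; on down to the counter.

```bash
python3 -m creep '0 0 .06 0 0 0;0 0 .05 0 0 0;0 0 .02 0 0 0;0 0 0 0 0 0' && python3 -m creep '0 0 .02 0 0 0;0 0 .015 0 0 0;0 0 0 0 0 0'
```

```text
clock: 29.08
ee_pos: [0.6162, -0.0877, 0.1063]
tcp_rot: [0.683, 0.731, -0.0, -0.0]
wrist_force: [-0.6, -0.5, -1.0]
gripper_width: 0.0168
gripper_force: 39.3
clock: 29.45
ee_pos: [0.6163, -0.0877, 0.1049]
tcp_rot: [0.683, 0.731, 0.0, 0.0]
wrist_force: [-0.9, 0.1, 0.1]
gripper_width: 0.0169
gripper_force: 39.5
```

```bash
python3 -m creep '0 0 .015 0 0 0;0 0 0 0 0 0' && python3 -m creep '0 0 0 0 0 0;0 0 0 0 0 0;0 0 0 0 0 0;0 0 0 0 0 0' .45 && python3 -m creep '0 0 -.2 0 0 0;0 0 -.5 0 0 0;0 0 -.6 0 0 0;0 0 -.6 0 0 0;0 0 -.6 0 0 0;.6 0 -.5 0 0 0;.6 0 -.3 0 0 0;.6 0 0 0 0 0;0 0 0 0 0 0;0 0 0 0 0 0'; python3 - <<'E'
from h import *
from scipy.optimize import least_squares
c=grab('wrist','w11');grab('scene','s11');grab('side','d11')
print(tost(state()["ee_pos"]))
th=np.linspace(0,2*np.pi,24,endpoint=False)
P=lambda z0,z1,r=.009:cv2.convexHull(w2px(c,[st(-.032+r*np.cos(t),r*np.sin(t)-.001,z) for t in th for z in(z0,z1)]).astype(np.float32)).reshape(-1,2)
print("pred pin top",w2px(c,[st(-.032,-.001,.095),st(-.032,-.001,.016)]).round(1),cv2.boundingRect(P(.016,.095)))
hsv=cv2.cvtColor(c["img"],cv2.COLOR_RGB2HSV);x,y,w,h=cv2.boundingRect(P(.016,.095))
m=(hsv[...,1]<60)
for v in range(y-8,y+h+8,6):
    r=np.where(m[v,x-15:x+w+15])[0]+x-15;print(v,(int(r.min()),int(r.max()),len(r)) if len(r) else None)
E
```

```text
clock: 29.7
ee_pos: [0.6164, -0.0878, 0.1048]
tcp_rot: [0.683, 0.731, -0.0, 0.0]
wrist_force: [-2.7, 0.5, 5.6]
gripper_width: 0.0173
gripper_force: 40.3
clock: 30.2
ee_pos: [0.6162, -0.0877, 0.1038]
tcp_rot: [0.683, 0.731, -0.0, -0.0]
wrist_force: [0.2, -0.5, 0.2]
gripper_width: 0.0386
gripper_force: 0.0
clock: 31.45
ee_pos: [0.6101, 0.0016, 0.2692]
tcp_rot: [0.683, 0.731, -0.0, 0.0]
wrist_force: [0.3, 0.6, 0.4]
gripper_width: 0.0384
gripper_force: 0.0
[-0.12104155 -0.00157839  0.26880455]
pred pin top [[315.3 343.6]
 [315.1 297.5]] (304, 289, 23, 64)
281 None
287 None
293 (308, 322, 15)
299 (307, 323, 17)
305 (307, 323, 17)
311 (306, 323, 18)
317 (306, 323, 18)
323 (306, 324, 19)
329 (306, 324, 19)
335 (305, 324, 20)
341 (305, 325, 21)
347 (289, 341, 53)
353 (289, 341, 53)
359 (289, 341, 53)
```

Pin stands upright in the bore, in line with the prediction. One numeric check of the tin's near face before handing in.

```bash
python3 - <<'E'
from h import *
c=load("w11");sat=cv2.cvtColor(c["img"],cv2.COLOR_RGB2HSV)[...,1]
for y in(-.055,-.03,.03,.055):
    u0,v0=w2px(c,[st(.022,y,.016)])[0]; col=sat[int(v0)-30:int(v0)+30,int(round(u0))]
    k=np.where(col<60)[0];v=int(v0)-30+k.min()-.5
    print(y,"pred foot row",v0.round(1),"seen",v,"x",tost(px2w(c,[(u0,v)],.016)[0]).round(4))
a,b=load("s6")["img"].astype(int),load("s11")["img"].astype(int)
print("tin region change s6->s11",np.abs(a-b)[190:235,225:300].max(axis=2).mean().round(2)); s=state();print(s["clock"],s["gripper_force"])
E
```

```text
-0.055 pred foot row 342.2 seen 311.5 x [-0.0156 -0.0533  0.016 ]
-0.03 pred foot row 342.2 seen 343.5 x [ 0.0237 -0.03    0.016 ]
0.03 pred foot row 342.2 seen 343.5 x [0.0237 0.03   0.016 ]
0.055 pred foot row 342.2 seen 311.5 x [-0.0157  0.0531  0.016 ]
tin region change s6->s11 6.61
31.6 0.0
```

```bash
python3 -c "
from cell import close_job
print(close_job())"
```

```text
the job is handed in; nothing more can be done
None
```

I handed the job in at 31.6 s on the robot clock: the tin measured home and square against the stop, and the pin is released upright in the bore, down on the counter. The judge returned no verdict, and I did not re-measure the bystanders.

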